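# Unpack the latched specimen case onto the viewing board

## Task

Press the red release button so that the specimen case's clear lid springs fully open, then take out every resin specimen in it, raising its far end to free its tongue from under the orange retaining lip, and lay each one face up and straight on a pale mat of its own on the black board. Then shut the empty case until its latch holds the lid closed, and leave the other things on the desk where they are.

Things in the scene. Friction and masses are not known exactly. Their poses are not given: they have to be found in the camera images.
- case: grey clamshell case fixed to the desk: tub 170 (x) x 268 (y) x 34 mm high, walls 5, floor 6 mm thick. Origin: centre of the underside, z up; front (latch) faces -x. Specimens lie along x in three channels at y = -80, 0, +80 mm, 46 mm wide, between black guide strips 5 mm above the floor: specimen origin about x = -18, z = 6 mm, axes as the case's
- case_lip (a point): middle of the free edge of the orange retaining lip, at its underside (x = -64, z = 22 mm in the case's frame). The lip runs along y from the front wall, 4 mm thick, 16 mm above the floor, over 14 mm of each tongue: a specimen cannot be lifted straight out, nor slide back because of the rib
- case_rib (a point): middle of the top of the orange rib along y, 18 mm above the floor (x = 45 to 50, z = 24 mm in the case's frame), 3 mm beyond the specimens' far (+x) ends. Raise the far end over it, turning about the tongue's tip (9 degrees at least, 16 is comfortable), then draw the specimen 16 to 24 mm to +x from under the lip and lift. 30 mm is free behind the rib
- case_hinge (a point): centre of the lid's hinge line, at the top of the case's rear wall: x = 85, y = 0, z = 34 mm in the case's frame; the hinge axis is the case's y
- lid (a joint): clear lid with blue edging, 170 x 268 mm, 20 mm deep: 0 = shut and latched, 1.6 rad = open at its stop, just past upright. A spring opens it and holds it open (about 1 N at the front edge). To shut it, push its outer face down to 0: over the last 10 mm a catch rides over a spring bolt at the front centre (some 10 N near the front edge) and clicks in
- lid_edge (a point): middle of the lid's front edge, on its outer (top) face: 170 mm from the hinge along the lid and 20 mm above the hinge plane; it moves with the lid, and is 54 mm above the desk when shut
- button (a joint): travel of the round red release button, downwards: 0 = up, 0.008 m = fully pressed (5 N); from about 0.005 m it frees the lid, which springs open by itself; it springs back
- button_top (a point): centre of the top of the red release button (28 mm across), on a black latch housing 60 mm wide in front of the case: x = -132, y = 0, z = 53 mm in the case's frame. The lid's edge is 47 mm behind it
- board: black viewing board fixed to the desk, 200 (x) x 296 (y) x 12 mm, origin at the centre of its underside, z up, top at 12 mm. Three pale mats, 150 mm along x and 54 mm along y, are inlaid flush side by side, 94 mm apart; a row of coloured push pins, 18 mm high, stands along its +x edge (x = 85 mm)
- mat_a (a point): centre of one of the board's pale mats, on the top face: x = -15, y = -94, z = 12 mm in the board's frame; axes as the board's
- mat_b (a point): centre of one of the board's pale mats, on the top face: x = -15, y = 0, z = 12 mm in the board's frame; axes as the board's
- mat_c (a point): centre of one of the board's pale mats, on the top face: x = -15, y = 94, z = 12 mm in the board's frame; axes as the board's
- block_red: specimen: a small bone cast in amber resin on a red plate 120 x 40 x 6 mm (x, y, z). The resin, 24 mm tall, covers the plate from x = -32 to +60 mm; the bare 28 mm at the -x end is a thin tongue. 30 mm high in all, 40 mm across flat sides, 0.16 kg. Origin: centre of the underside; z up. Starts in the case, tongue to the front. May be absent
- block_green: specimen: a small bone cast in amber resin on a green plate 120 x 40 x 6 mm (x, y, z). The resin, 24 mm tall, covers the plate from x = -32 to +60 mm; the bare 28 mm at the -x end is a thin tongue. 30 mm high in all, 40 mm across flat sides, 0.16 kg. Origin: centre of the underside; z up. Starts in the case, tongue to the front. May be absent
- block_blue: specimen: a small bone cast in amber resin on a blue plate 120 x 40 x 6 mm (x, y, z). The resin, 24 mm tall, covers the plate from x = -32 to +60 mm; the bare 28 mm at the -x end is a thin tongue. 30 mm high in all, 40 mm across flat sides, 0.16 kg. Origin: centre of the underside; z up. Starts in the case, tongue to the front. May be absent
- fixative: amber bottle, 48 mm across, 100 mm high; a bystander, to be left alone; origin at its underside, at rest
- mug: white mug, 76 mm across, 90 mm high; a bystander, to be left alone; origin at its underside, at rest
- magnifier: magnifying glass lying flat, ring 90 mm across, handle 100 mm, 12 mm high; a bystander, to be left alone; origin at its underside, at rest
- eraser_box: small cardboard box, 90 x 44 x 30 mm high; a bystander, to be left alone; origin at its underside, at rest
- brush: brush lying flat; a bystander, to be left alone; origin at its underside, at rest

How it is judged:
By the outcome, as a careful person would: the job done as asked, in the order asked, and still so for the second after the job is handed in, with the robot touching nothing.
Of block_red, block_green, block_blue only 2 to 3 are there at a start; the rules pass over those that are not, and their reading is None.
At some moment in a run one of block_red, block_green, block_blue may be knocked a few centimetres aside while the robot is not near it.
Once in a run the grip may slacken for a moment while it holds something.
It also fails if it takes over 210 s, if anything falls off the work surface, if the arm or the gripper's body presses on something with over 40 N, if the wrist force passes 120 N, or if a joint passes its speed limit or range.

## Robot

A 6-joint arm with a two-finger parallel gripper is mounted at the origin on the work surface. World frame = base frame: x ahead of the robot, y to its left, z up, the work surface at z = 0. Lengths are in m, angles in degrees, forces in N, time in s.
With the tool pointing down it reaches from about 0.4 to 0.825 m from the base axis. Payload 7 kg.
Tool frame: the origin (TCP) lies midway between the tips of the shut fingers; the grasp point (between the pads) lies ctrl.tcp_to_grasp behind it (ctrl.tcp_to_grasp is the distance from the TCP to the grasp point, in m); z points along the fingers, y is the line along which they close (so a half turn about z gives the same grasp; the last joint's range is limited). The gripper opens to 88 mm and grips with 3 to 60 N. Pads are 19 mm wide; open, the fingers measure 130 mm over their backs; the gripper's body (78 mm by 193 mm) begins 47 mm behind the grasp point.
Start: joints at [91.507, 20.546, 0.682, 0, -70.136, -16.507], TCP at [0.175, 0.652, 0.199] pointing down, gripper open.
Joint ranges: [-176.03, 176.03], [-82.01, 121.73], [-58.28, 71.71], [-173.87, 95.51], [-174.79, -0.11], [-173.66, 173.66]. Speed limits (degrees/s): [136.94, 136.94, 172.46, 180, 180, 180].

## Interface

Orientations are given as [roll, pitch, yaw] about the fixed x, y, z axes, in that order (R = Rz(yaw) Ry(pitch) Rx(roll)).
In Python, from plant import ctrl, imaging, close_job gives the robot as it stands.
- The arm moves only by the shell command python3 -m crank 'ROWS'. ROWS is JSON, a list of rows, each a list of 3 entries, a list of its own where there are three numbers: the shift along the world's x, y, z in m, then the turn, a rotation vector about the world's x, y, z in degrees, then the opening, from -1 (shut) to 1 (fully open), so that 0 is half open. A call has 1 to 12 rows; each row shifts and turns the commanded pose from where the row before left it; what a row does not reach is not made up. A row lasts 1/10 s, in which the tool goes at most 50 mm and 8.59 degrees, less where a joint would pass 70% of its speed; a pose out of reach is approached as far as the arm can. A call is refused whole if a number of a shift passes 0.05 or a number of a turn 8.59, either way. A call with a gripper value outside its range is refused whole. The fingers move at their own pace and stop on an object; the grip force is fixed at half the most. Time passes only in rows, so rows that do not move let the fingers close. It gives the time, the measured TCP pose, the force, the opening and the grip force at its end, in the units of the state.
- ctrl.get_obs(): the state, without advancing time (a new reading comes with each control period).
- imaging.snapshot(name): name is "side" or "top"; returns (picture, depth): 384x512x3 uint8, blue, green, red; 384x512 float32, m along the optical axis (not along the pixel's ray), 0 where there is no reading.
- imaging.camera_model(name): a dict with "mtx" (3x3 intrinsics, pixels), "R" (3x3) and "t" (3): a world point X has camera coordinates R X + t. Camera axes: x right, y down, z forward; pixel columns grow to the right and rows downward; lengths in m; the calibration is good to about 2 mm. A picture is of the moment at which its call begins. camera_model takes no time and is no camera call.
- close_job(): hands the job in; it is judged then, once.
The state is a dict: "clock": time; "joint_pos": joint angles; "qvel": joint speeds; "tau": joint torques, N m; "tool_pos": TCP position; "orientation": TCP orientation; "force": force on the tool from outside, world axes, zero at the start; "moment": the same for the moment, N m; "opening": finger opening in m; "gripper_force": force on a finger pad.
Only numpy, scipy, OpenCV 4.12 (cv2) and the standard library are available. Lean on these libraries where they do the work, as an engineer would, in place of code of your own. Each camera call takes 0.05 s, during which the arm holds its last target. There are 200 camera calls.

## Working session

There is one attempt and no reset: what is moved stays moved. The work goes in short steps, Python scripts to look and compute and a shell command to move; the robot and the scene stay as the last step left them, time stands still between calls to the robot, and variables do not carry over. Pictures are saved under pics/ and viewed, at most 14 in all, crops included, and the job is handed in when it is done.

```bash
ls; mkdir -p pics
cat > h.py <<'E'
import numpy as np, cv2
from plant import ctrl, imaging
def snap(n,save=None):
    p,d=imaging.snapshot(n)
    if save: cv2.imwrite('pics/%s.png'%save,p)
    return p,d
def ray(n,u,v,z):
    m=imaging.camera_model(n);K,R,t=map(np.array,(m['mtx'],m['R'],m['t']))
    c=-R.T@t; d=R.T@np.linalg.inv(K)@np.array([u,v,1.]); return c+d*(z-c[2])/d[2]
def dep(n,u,v,d):
    m=imaging.camera_model(n);K,R,t=map(np.array,(m['mtx'],m['R'],m['t']))
    return R.T@(np.linalg.inv(K)@np.array([u,v,1.])*d[int(v),int(u)]-t)
def proj(n,X):
    m=imaging.camera_model(n);K,R,t=map(np.array,(m['mtx'],m['R'],m['t']))
    q=K@(R@np.array(X)+t); return q[:2]/q[2]
def cloud(n,d):
    m=imaging.camera_model(n);K,R,t=map(np.array,(m['mtx'],m['R'],m['t']))
    v,u=np.mgrid[:384,:512]; q=np.stack([u,v,np.ones_like(u)],-1)@np.linalg.inv(K).T*d[...,None]
    return (q-t)@R
E
python3 - <<'E'
from h import *
snap('top','top0');snap('side','side0')
o=ctrl.get_obs();print({k:np.round(v,3) for k,v in o.items()},ctrl.tcp_to_grasp)
for n in('top','side'):
    m=imaging.camera_model(n);print(n,np.round(-np.array(m['R']).T@m['t'],3),np.round(m['R'],2).tolist(),np.round(m['mtx'],0).tolist())
E
```

```text
pics
{'clock': np.float64(0.1), 'joint_pos': array([ 9.1508e+01,  2.0589e+01,  6.4000e-01, -1.7000e-02, -7.0135e+01,
       -1.6507e+01]), 'qvel': array([-0.006, -0.166,  0.126,  0.067,  0.012, -0.013]), 'tau': array([-2.0000e-03, -5.8415e+01,  2.9376e+01,  7.0160e+00,  1.0000e-02,
       -0.0000e+00]), 'tool_pos': array([0.175, 0.652, 0.199]), 'orientation': array([ 1.79915e+02, -9.00000e-03, -1.50050e+01]), 'force': array([ 0.336, -0.978, -0.168]), 'moment': array([ 0.001, -0.045, -0.007]), 'gripper_force': np.float64(0.0), 'opening': np.float64(0.088)} 0.0188
top [ 0.392 -0.001  0.981] [[-0.01, -1.0, -0.03], [-0.98, 0.01, -0.19], [0.19, 0.02, -0.98]] [[413.0, 0.0, 257.0], [0.0, 413.0, 186.0], [0.0, 0.0, 1.0]]
side [0.797 0.883 0.836] [[-0.97, 0.24, -0.01], [0.16, 0.63, -0.76], [-0.17, -0.74, -0.65]] [[456.0, 0.0, 250.0], [0.0, 456.0, 191.0], [0.0, 0.0, 1.0]]
```

View pics/top0.png

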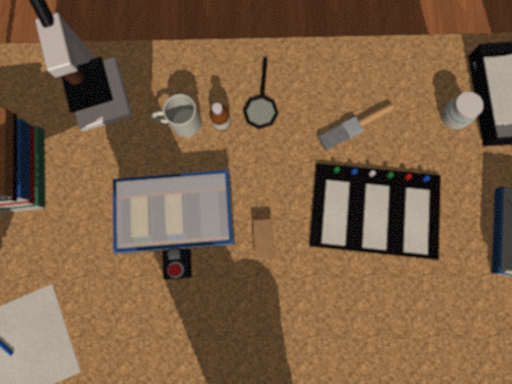

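View pics/side0.png

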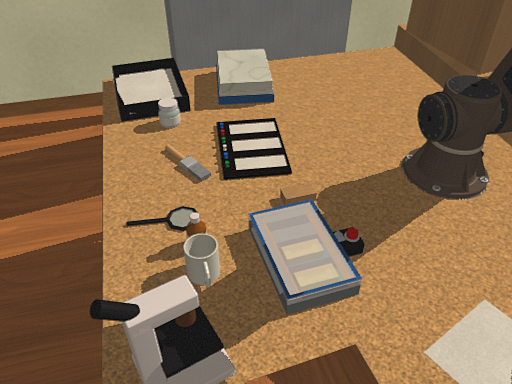

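The top view shows the case at about (172,211), with specimens in its left and middle channels and the right one apparently empty. The button is at (176,269), the board at (375,211) with its pins at the top, and the eraser box at (262,235). The mug and bottle are behind the case at (182,115) and (219,116). The side view agrees.

```bash
cat >> h.py <<'E'
def rect(n,mask,z):
    c=max(cv2.findContours(mask.astype(np.uint8),0,2)[0],key=cv2.contourArea)[:,0,:]
    w=np.array([ray(n,u,v,z)[:2] for u,v in c])*1000
    (cx,cy),(a,b),an=cv2.minAreaRect(w.astype(np.float32)); return np.round([cx,cy,a,b,an],1)
E
python3 - <<'E'
from h import *
p=cv2.imread('pics/top0.png');h=cv2.cvtColor(p,cv2.COLOR_BGR2HSV)
R=np.zeros((384,512),bool);R[160:262,95:240]=1
blue=(h[...,0]>100)&(h[...,0]<130)&(h[...,1]>110)&R
print('lid',rect('top',blue,.054))
S=np.zeros_like(R);S[155:265,300:450]=1
print('board',rect('top',(h[...,2]<45)&S,.012))
pale=((h[...,2]>150)&(h[...,1]<60)&S).astype(np.uint8)
k,l,s,c=cv2.connectedComponentsWithStats(pale)
for i in range(1,k):
    if s[i,4]>300: print('mat',rect('top',l==i,.012))
red=((h[...,0]<8)|(h[...,0]>172))&(h[...,1]>140)
red[:255]=0; red[:,:160]=0; red[:,195:]=0
print('button',rect('top',red,.053))
q,d=snap('top');C=cloud('top',d)
for n,u,v in[('mug',182,105),('bottle',218,107),('button',176,269),('lid',205,215),('erasertop',262,228),('lidmid',174,215)]:print(n,np.round(C[v,u],3))
p2=cv2.imread('pics/side0.png');h2=cv2.cvtColor(p2,cv2.COLOR_BGR2HSV)
r2=((h2[...,0]<8)|(h2[...,0]>172))&(h2[...,1]>140); r2[:220]=0;r2[250:]=0;r2[:,:340]=0;r2[:,365:]=0
print('button side',rect('side',r2,.053))
b2=(h2[...,0]>100)&(h2[...,0]<130)&(h2[...,1]>110);b2[:195]=0;b2[310:]=0;b2[:,:240]=0;b2[:,362:]=0
print('lid side',rect('side',b2,.054))
E
```

```text
lid [516.5 216.7 167.9 265.7   3.7]
board [ 518.  -252.9  292.2  196.6   83.4]
mat [ 513.  -159.7   52.5  147.6   83.7]
mat [ 502.3 -253.1   51.9  147.6   83.4]
mat [ 491.6 -346.4   52.   147.6   83.3]
button [383.4 208.5  23.8  24.5  45. ]
mug [0.778 0.205 0.031]
bottle [0.744 0.108 0.099]
button [0.385 0.204 0.053]
lid [0.504 0.14  0.057]
erasertop [0.476 0.013 0.027]
lidmid [0.505 0.211 0.055]
button side [390.2 210.1  36.7  23.5  67.2]
lid side [517.5 211.9 171.5 267.    4.2]
```

```bash
python3 -m crank '[[[0.019,-0.04,0],[0,0,1.7],-1],[[0.019,-0.04,0],[0,0,1.7],-1],[[0.019,-0.04,0],[0,0,1.7],-1],[[0.019,-0.04,0],[0,0,1.7],-1],[[0.019,-0.04,0],[0,0,1.7],-1],[[0.019,-0.04,0],[0,0,1.7],-1],[[0.019,-0.04,0],[0,0,1.7],-1],[[0.019,-0.04,0],[0,0,1.7],-1],[[0.019,-0.04,0],[0,0,1.7],-1],[[0.019,-0.04,0],[0,0,1.7],-1],[[0.019,-0.044,0],[0,0,1.8],-1],[[0,0,0],[0,0,0],-1]]'
```

```text
clock: 1.35
tool_pos: [0.3844, 0.2037, 0.1993]
orientation: [180.0, 0.0, 3.6]
force: [0.3, 0.1, -0.7]
opening: 0.0018
gripper_force: 0.0
```

```bash
python3 -m crank '[[[0.001,0.004,-0.035],[0,0,0],-1],[[0,0,-0.035],[0,0,0],-1],[[0,0,-0.035],[0,0,0],-1],[[0,0,-0.03],[0,0,0],-1],[[0,0,-0.008],[0,0,0],-1],[[0,0,-0.004],[0,0,0],-1],[[0,0,-0.004],[0,0,0],-1],[[0,0,-0.002],[0,0,0],-1],[[0,0,0],[0,0,0],-1]]'; python3 -c "
from h import *
p,d=snap('side');C=cloud('side',d);print(np.nanmax(C[200:300,240:360,2]))"
```

```text
clock: 2.25
tool_pos: [0.385, 0.2125, 0.047]
orientation: [-179.9, -0.1, 3.8]
force: [-0.1, 0.6, 0.2]
opening: 0.0002
gripper_force: 0.0
0.8355387719399847
```

```bash
python3 -m crank '[[[0,-0.004,-0.002],[0,0,0],-1],[[0,0,-0.001],[0,0,0],-1],[[0,0,0],[0,0,0],-1]]'; python3 -c "
from h import *
snap('side','s1')"
```

```text
clock: 2.6
tool_pos: [0.3847, 0.2078, 0.0434]
orientation: [-180.0, 0.0, 3.8]
force: [0.1, -0.3, -0.0]
opening: 0.0007
gripper_force: 0.0
```

View pics/s1.png

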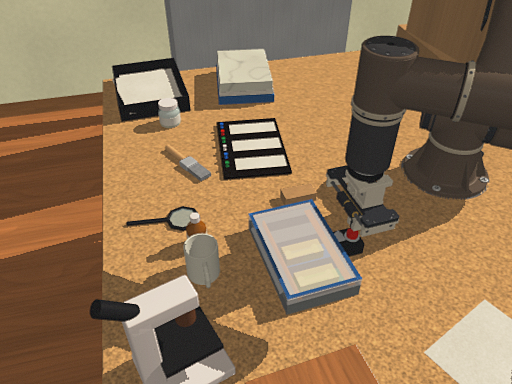

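```bash
python3 -c "
from h import *
p=cv2.imread('pics/s1.png');c=p[160:280,300:420];cv2.imwrite('pics/c1.png',cv2.resize(c,None,fx=5,fy=5,interpolation=2))
print(proj('side',[.385,.208,.053]),proj('side',[.3847,.2078,.0434]))
q,d=snap('top','t1');cv2.imwrite('pics/c2.png',cv2.resize(q[200:300,120:240],None,fx=5,fy=5,interpolation=2))
print(proj('top',[.385,.208,.053]))"
```

```text
[353.72571853 232.26516207] [353.23376628 234.99309157]
[173.99647563 269.00307871]
```

View pics/c1.png

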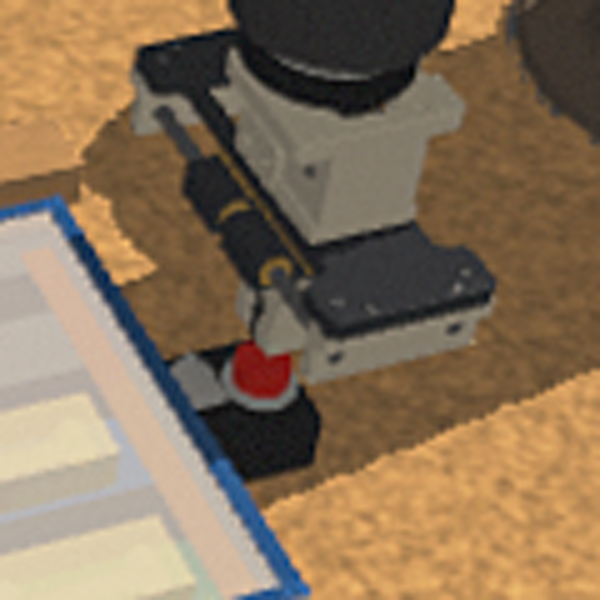

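The crop shows the closed fingertips at about (354,230), right at the button but with the lid still shut and no force, so I'll press on in small steps.

```bash
python3 -m crank '[[[0,0,-0.003],[0,0,0],-1],[[0,0,0],[0,0,0],-1],[[0,0,0],[0,0,0],-1]]';python3 -m crank '[[[0,0,-0.003],[0,0,0],-1],[[0,0,0],[0,0,0],-1],[[0,0,0],[0,0,0],-1]]'; python3 -c "
from h import *
p,d=snap('side');cv2.imwrite('pics/c3.png',np.hstack([cv2.resize(p[160:280,300:420],None,fx=3,fy=3,interpolation=2),cv2.resize(cv2.imread('pics/t1.png')[200:300,120:240],None,fx=3.6,fy=3.6,interpolation=2)]))"
```

```text
clock: 3.0
tool_pos: [0.3846, 0.2079, 0.0402]
orientation: [180.0, 0.0, 3.8]
force: [-1.3, 0.6, 0.4]
opening: 0.0005
gripper_force: 0.0
clock: 3.3
tool_pos: [0.3847, 0.2079, 0.0372]
orientation: [180.0, 0.0, 3.8]
force: [-0.4, -1.3, 0.1]
opening: 0.0003
gripper_force: 0.0
```

View pics/c3.png

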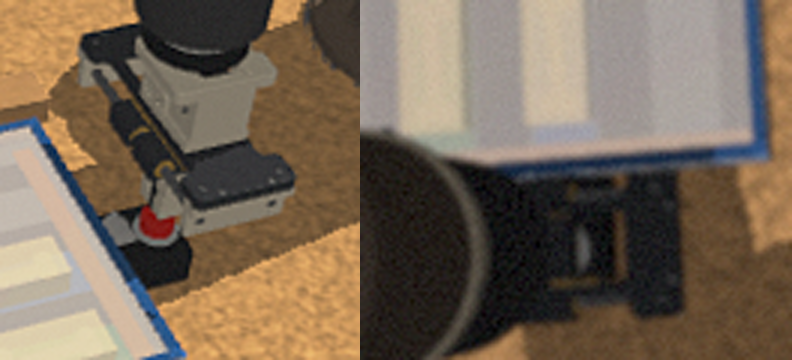

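Run:
```python
from h import *
p,d=snap('side');C=cloud('side',d);h=cv2.cvtColor(p,cv2.COLOR_BGR2HSV)
for v in range(214,246,2): print(v,[(tuple((C[v,u]*1000).astype(int)),tuple(int(x) for x in h[v,u])) for u in(350,353,356)])
p0,_=cv2.imread('pics/side0.png'),0
for n,q in(('now',p),('before',p0)):
    hh=cv2.cvtColor(q,cv2.COLOR_BGR2HSV);m=((hh[...,0]<8)|(hh[...,0]>172))&(hh[...,1]>150);m[:215]=0;m[255:]=0;m[:,:335]=0;m[:,370:]=0
    ys,xs=np.nonzero(m);print(n,ys.min(),ys.max(),xs.min(),xs.max(),len(ys))
```

```text
214 [((np.int64(424), np.int64(243), np.int64(154)), (75, 16, 32)), ((np.int64(415), np.int64(240), np.int64(150)), (20, 131, 82)), ((np.int64(410), np.int64(243), np.int64(151)), (19, 173, 133))]
216 [((np.int64(423), np.int64(242), np.int64(148)), (102, 41, 31)), ((np.int64(416), np.int64(242), np.int64(146)), (18, 123, 102)), ((np.int64(410), np.int64(245), np.int64(147)), (18, 75, 75))]
218 [((np.int64(421), np.int64(241), np.int64(139)), (105, 80, 32)), ((np.int64(415), np.int64(242), np.int64(140)), (19, 134, 97)), ((np.int64(413), np.int64(251), np.int64(147)), (30, 4, 61))]
220 [((np.int64(420), np.int64(241), np.int64(133)), (21, 34, 74)), ((np.int64(398), np.int64(217), np.int64(106)), (18, 42, 122)), ((np.int64(415), np.int64(257), np.int64(147)), (90, 5, 53))]
222 [((np.int64(397), np.int64(203), np.int64(85)), (23, 38, 80)), ((np.int64(398), np.int64(218), np.int64(100)), (21, 44, 115)), ((np.int64(415), np.int64(258), np.int64(143)), (19, 44, 110))]
224 [((np.int64(397), np.int64(205), np.int64(81)), (21, 32, 55)), ((np.int64(398), np.int64(220), np.int64(95)), (19, 49,
[... 1356 characters left out ...]
, 132)), ((np.int64(381), np.int64(216), np.int64(41)), (1, 132, 118))]
240 [((np.int64(396), np.int64(217), np.int64(39)), (71, 17, 121)), ((np.int64(389), np.int64(219), np.int64(39)), (82, 23, 120)), ((np.int64(384), np.int64(224), np.int64(43)), (45, 9, 112))]
242 [((np.int64(398), np.int64(223), np.int64(39)), (137, 135, 17)), ((np.int64(391), np.int64(223), np.int64(37)), (170, 22, 35)), ((np.int64(384), np.int64(225), np.int64(37)), (108, 67, 19))]
244 [((np.int64(400), np.int64(227), np.int64(36)), (116, 66, 27)), ((np.int64(393), np.int64(229), np.int64(37)), (10, 59, 26)), ((np.int64(387), np.int64(232), np.int64(38)), (30, 9, 29))]
now 228 238 347 357 80
before 228 238 347 357 109
```

Run:
```python
from h import *
o=ctrl.get_obs();print({k:np.round(v,2).tolist() for k,v in o.items()})
p,d=snap('side');C=cloud('side',d)*1000
for n,dd in(('now',d),):
  X=cloud('side',dd)*1000
  for v in (200,210,220,226,230,234,238): print(v,[tuple(int(t) for t in X[v,u]) for u in range(344,400,6)])
```

```text
{'clock': 3.4, 'joint_pos': [54.41, 8.62, -40.59, 0.0, -40.79, 39.39], 'qvel': [-0.1, -0.05, 0.1, 0.04, 0.06, 0.01], 'tau': [-0.0, -32.72, 20.4, 4.82, 0.08, -0.0], 'tool_pos': [0.38, 0.21, 0.04], 'orientation': [180.0, 0.0, 3.8], 'force': [-0.24, -1.34, 1.17], 'moment': [-0.03, -0.05, 0.04], 'gripper_force': 0.0, 'opening': 0.0}
200 [(420, 200, 157), (410, 208, 161), (409, 230, 180), (406, 249, 197), (396, 256, 200), (383, 257, 198), (366, 253, 191), (222, 69, 0), (207, 74, 0), (190, 77, 0)]
210 [(425, 217, 142), (419, 231, 154), (408, 237, 157), (407, 258, 176), (393, 259, 173), (381, 262, 173), (369, 265, 174), (240, 106, 0), (226, 111, 1), (210, 114, 0)]
220 [(363, 114, 0), (420, 241, 134), (416, 258, 149), (418, 285, 175), (405, 285, 172), (392, 287, 170), (383, 294, 175), (370, 296, 174), (357, 297, 172), (229, 150, 1)]
226 [(372, 135, 0), (397, 207, 77), (391, 223, 90), (421, 293, 166), (412, 301, 172), (400, 304, 172), (384, 301, 165), (369, 300, 160), (354, 299, 156), (236, 166, -2)]
230 [(395, 179, 35), (396, 208, 64), (388, 220, 74), (420, 295, 157), (410, 301, 159), (397, 303, 158), (376, 294, 144), (361, 293, 139), (347, 293, 136), (245, 182, 0)]
234 [(402, 196, 39), (396, 211, 53), (381, 212, 51), (420, 299, 148), (403, 294, 139), (390, 296, 137), (294, 182, -1), (282, 189, 2), (267, 192, 2), (251, 194, 0)]
238 [(411, 214, 47), (396, 216, 45), (381, 217, 41), (416, 295, 131), (330, 189, 0), (316, 193, 0), (301, 196, 0), (289, 203, 3), (272, 203, 0), (259, 208, 1)]
```

The depth data put the visible fingertips near z≈0.06 while the reading says 0.037. I'll step down and use contact on the button to find the offset.

```bash
python3 -m crank '[[[0,0,-0.003],[0,0,0],-1],[[0,0,0],[0,0,0],-1],[[0,0,0],[0,0,0],-1]]' | grep -E "pos|force:";python3 -m crank '[[[0,0,-0.003],[0,0,0],-1],[[0,0,0],[0,0,0],-1],[[0,0,0],[0,0,0],-1]]'| grep -E "pos|force:"; python3 -m crank '[[[0,0,-0.003],[0,0,0],-1],[[0,0,0],[0,0,0],-1],[[0,0,0],[0,0,0],-1]]' | grep -E "pos|force:"
python3 - <<'E'
from h import *
p,d=snap('side');X=cloud('side',d)*1000
h=cv2.cvtColor(p,cv2.COLOR_BGR2HSV)
for v in range(222,242,2): print(v,[(tuple(int(t) for t in X[v,u]),int(h[v,u,1])) for u in (350,353,356)])
for v in (230,234,238,242): print(v,[tuple(int(t) for t in X[v,u]) for u in range(362,380,6)])
E
```

```text
tool_pos: [0.3846, 0.2079, 0.0343]
force: [-0.3, 0.2, 0.1]
gripper_force: 0.0
tool_pos: [0.3846, 0.2079, 0.0312]
force: [0.1, 0.1, 0.2]
gripper_force: 0.0
tool_pos: [0.3847, 0.2079, 0.0283]
force: [-0.5, -0.3, 0.4]
gripper_force: 0.0
222 [((420, 243, 129), 44), ((411, 240, 124), 62), ((414, 256, 140), 13)]
224 [((398, 206, 82), 36), ((398, 219, 95), 44), ((415, 259, 137), 0)]
226 [((396, 204, 73), 14), ((397, 220, 89), 40), ((415, 262, 134), 46)]
228 [((397, 208, 71), 10), ((397, 222, 84), 45), ((391, 224, 85), 48)]
230 [((398, 211, 67), 32), ((396, 221, 77), 48), ((388, 220, 74), 47)]
232 [((397, 212, 62), 43), ((395, 221, 69), 44), ((387, 222, 68), 44)]
234 [((396, 211, 53), 224), ((394, 221, 63), 37), ((388, 224, 64), 50)]
236 [((396, 214, 49), 220), ((391, 219, 53), 218), ((382, 217, 49), 235)]
238 [((396, 216, 44), 198), ((389, 216, 43), 224), ((381, 216, 41), 132)]
240 [((397, 218, 40), 17), ((389, 219, 39), 21), ((383, 221, 40), 9)]
230 [(419, 294, 155), (413, 305, 164), (397, 303, 158)]
234 [(421, 300, 149), (407, 300, 146), (390, 295, 137)]
238 [(417, 297, 133), (403, 297, 130), (386, 294, 122)]
242 [(370, 229, 37), (337, 203, 2), (320, 203, -2)]
```

```bash
for i in 1; do python3 -m crank '[[[0,0,-0.003],[0,0,0],-1],[[0,0,0],[0,0,0],-1],[[0,0,0],[0,0,0],-1]]' | grep -E "pos|force:"; python3 -m crank '[[[0,0,-0.003],[0,0,0],-1],[[0,0,0],[0,0,0],-1],[[0,0,0],[0,0,0],-1]]' | grep -E "pos|force:"; python3 -m crank '[[[0,0,-0.002],[0,0,0],-1],[[0,0,0],[0,0,0],-1],[[0,0,0],[0,0,0],-1]]' | grep -E "pos|force:"; done
```

```text
tool_pos: [0.3849, 0.2082, 0.0254]
force: [0.1, 1.0, 1.2]
gripper_force: 0.5
tool_pos: [0.3849, 0.2082, 0.0224]
force: [0.5, 1.2, 2.8]
gripper_force: 1.1
tool_pos: [0.3849, 0.2083, 0.0205]
force: [0.9, 1.3, 3.8]
gripper_force: 1.9
```

```bash
python3 -m crank '[[[0,0,-0.001],[0,0,0],-1],[[0,0,0],[0,0,0],-1],[[0,0,0],[0,0,0],-1],[[0,0,0],[0,0,0],-1]]' | grep -E "pos|force:"; python3 -c "
from h import *
snap('side','s2')"
```

```text
tool_pos: [0.3849, 0.2082, 0.0195]
force: [0.9, 1.7, 4.6]
gripper_force: 2.1
```

View pics/s2.png

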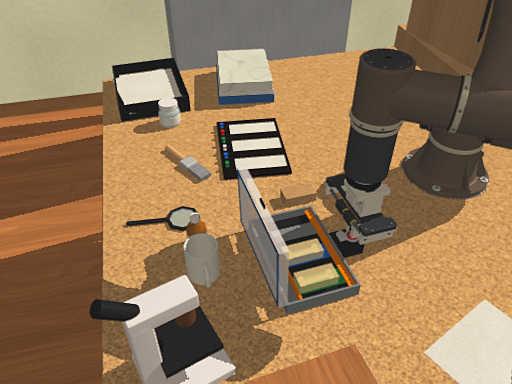

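The lid is up. The near (+y) and middle channels hold a green and a blue specimen. The button contact shows the true tip about 26 mm above the reported TCP. I'll retract and measure the specimens.

```bash
python3 -m crank '[[[0,0,0.03],[0,0,0],-1],[[0,0,0.04],[0,0,0],-1],[[0,0,0.04],[0,0,0],-0.5],[[0,0,0.04],[0,0,0],0.27],[[0,0,0.03],[0,0,0],0.27],[[0,0,0],[0,0,0],0.27],[[0,0,0],[0,0,0],0.27],[[0,0,0],[0,0,0],0.27]]'
python3 - <<'E'
from h import *
p,d=snap('top','t2');C=cloud('top',d)*1000
q,e=snap('side','s3');D=cloud('side',e)*1000
cv2.imwrite('pics/c4.png',np.hstack([cv2.resize(p[155:290,100:240],None,fx=2.8,fy=2.8,interpolation=2),cv2.resize(q[150:285,220:360],None,fx=2.8,fy=2.8,interpolation=2)]))
E
```

```text
clock: 6.55
tool_pos: [0.3837, 0.207, 0.1979]
orientation: [179.9, 0.1, 3.8]
force: [0.2, 0.4, 0.0]
opening: 0.0431
gripper_force: 0.0
```

View pics/c4.png

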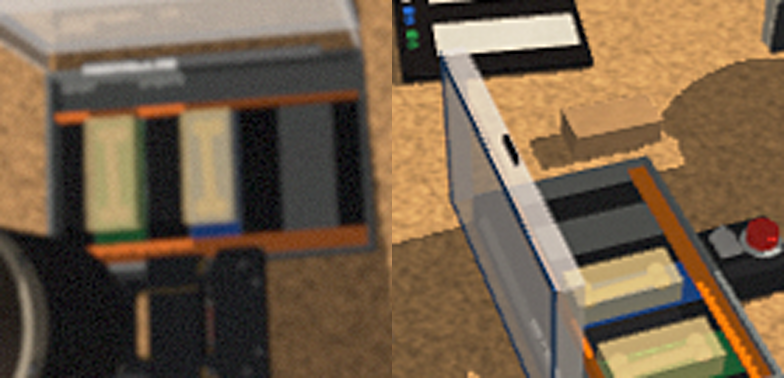

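Crop view: green sits in the +y channel with its resin near top-image (142,218), blue in the middle one near (174,217), and the third is empty.

Run:
```python
from h import *
p=cv2.imread('pics/t2.png');h=cv2.cvtColor(p,cv2.COLOR_BGR2HSV)
m=((h[...,0]>18)&(h[...,0]<32)&(h[...,1]>40)&(h[...,2]>130)).astype(np.uint8);m[:190]=0;m[243:]=0;m[:,:128]=0;m[:,190:]=0
k,l,s,c=cv2.connectedComponentsWithStats(m)
for i in range(1,k):
    if s[i,4]>150: print(rect('top',l==i,.036),s[i])
a=np.radians(3.8);Rz=np.array([[np.cos(a),-np.sin(a)],[np.sin(a),np.cos(a)]])
for y in(0,80):
    print('pred resin ctr',Rz@[-4,y]+[517,216.5],'tonguetip',Rz@[-78,y]+[517,216.5])
# orange features
o=((h[...,0]>5)&(h[...,0]<16)&(h[...,1]>170)&(h[...,2]>90)).astype(np.uint8);o[:185]=0;o[248:]=0;o[:,:112]=0;o[:,236:]=0
k,l,s,c=cv2.connectedComponentsWithStats(o)
for i in range(1,k):
    if s[i,4]>40: print('orange',rect('top',l==i,.025),s[i])
```

```text
[509.3 216.7  90.7  39.5   1.9] [165 195  18  40 622]
[504.6 295.8  91.   39.3   2.8] [131 197  18  40 647]
pred resin ctr [513.00879413 216.2349044 ] tonguetip [439.17148547 211.33063577]
pred resin ctr [507.70688209 296.05902186] tonguetip [433.86957344 291.15475323]
orange [565.4 161.5   5.7 130.5   3.7] [171 188  56   6 100]
orange [558.1 260.9   9.4  45.3   4.5] [147 192  20   5  68]
orange [552.7 331.3  33.3   9.6  89.3] [120 195  15   5  45]
orange [446.8 201.1  15.1 229.8   3.3] [131 236 100  12 509]
```

```bash
python3 -m crank '[[[0.02,0.015,0],[0,0,0],0.27],[[0.02,0.015,0],[0,0,0],0.27],[[0.02,0.015,0],[0,0,0],0.27],[[0.02,0.015,0],[0,0,0],0.27],[[0.02,0.015,0],[0,0,0],0.27],[[0.018,0.013,0],[0,0,0],0.27],[[0,0,-0.03],[0,0,0],0.27],[[0,0,-0.03],[0,0,0],0.27],[[0,0,-0.03],[0,0,0],0.27],[[0,0,-0.03],[0,0,0],0.27],[[0,0,-0.025],[0,0,0],0.27],[[0,0,0],[0,0,0],0.27]]'; python3 -m crank '[[[0,0,0],[0,0,0],0.27],[[0,0,0],[0,0,0],0.27]]';python3 - <<'E'
from h import *
q,e=snap('side','s4');D=cloud('side',e)*1000
z=[proj('side',[.503,.296+s,.08]) for s in(-.035,.035)];print(z)
cv2.imwrite('pics/c5.png',cv2.resize(q[180:310,230:380],None,fx=5,fy=4.6,interpolation=2))
for v in range(230,300,3): print(v,[tuple(int(t) for t in D[v,u]) for u in range(292,330,5)])
E
```

```text
clock: 7.85
tool_pos: [0.5001, 0.2934, 0.0497]
orientation: [179.7, 0.4, 3.8]
force: [0.3, 0.6, -0.3]
opening: 0.0558
gripper_force: 0.0
clock: 8.05
tool_pos: [0.5034, 0.2966, 0.0555]
orientation: [-180.0, -0.1, 3.8]
force: [0.6, -0.3, 0.4]
opening: 0.0556
gripper_force: 0.0
[array([315.19945113, 249.97288244]), array([326.65233512, 274.44864938])]
230 [(508, 122, 5), (496, 126, 6), (541, 267, 158), (533, 275, 164), (532, 296, 184), (529, 312, 200), (525, 327, 214), (525, 346, 233)]
233 [(511, 133, 7), (499, 136, 7), (487, 138, 6), (537, 285, 166), (516, 264, 140), (529, 314, 194), (525, 329, 208), (524, 347, 225)]
236 [(513, 141, 4), (502, 145, 6), (490, 149, 7), (538, 288, 161), (515, 263, 129), (530, 319, 191), (525, 330, 200), (523, 346, 216)]
239 [(518, 154, 9), (507, 159, 11), (495, 161, 10), (483, 165, 11), (533, 304, 167), (530, 320, 183), (527, 336, 199), (522, 345, 208)]
242 [(521, 165, 10), (510, 169, 11), (507, 193, 35), (496, 197, 36), (535, 310, 166), (504, 267, 112), (527, 338, 193), (520, 344, 198)]
245 [(533, 196, 35), (522, 200, 36), (510, 201, 35), (519, 251, 90), 
[... 1772 characters left out ...]
12, 312, 28), (501, 314, 26), (487, 310, 17)]
287 [(563, 294, 10), (555, 304, 20), (548, 316, 33), (536, 316, 29), (524, 315, 24), (511, 312, 16), (498, 310, 10), (487, 312, 9)]
290 [(564, 299, 6), (558, 314, 24), (549, 318, 26), (536, 316, 18), (522, 313, 10), (510, 312, 6), (501, 318, 10), (490, 321, 10)]
293 [(566, 307, 6), (560, 320, 21), (546, 314, 9), (536, 319, 11), (525, 320, 9), (515, 324, 12), (503, 325, 8), (501, 343, 32)]
296 [(569, 314, 6), (561, 324, 16), (550, 325, 14), (538, 325, 9), (537, 346, 37), (525, 346, 34), (514, 347, 32), (501, 346, 25)]
299 [(571, 322, 5), (562, 328, 10), (558, 346, 34), (548, 349, 35), (537, 350, 32), (524, 347, 24), (514, 349, 22), (501, 347, 16)]
```

View pics/c5.png

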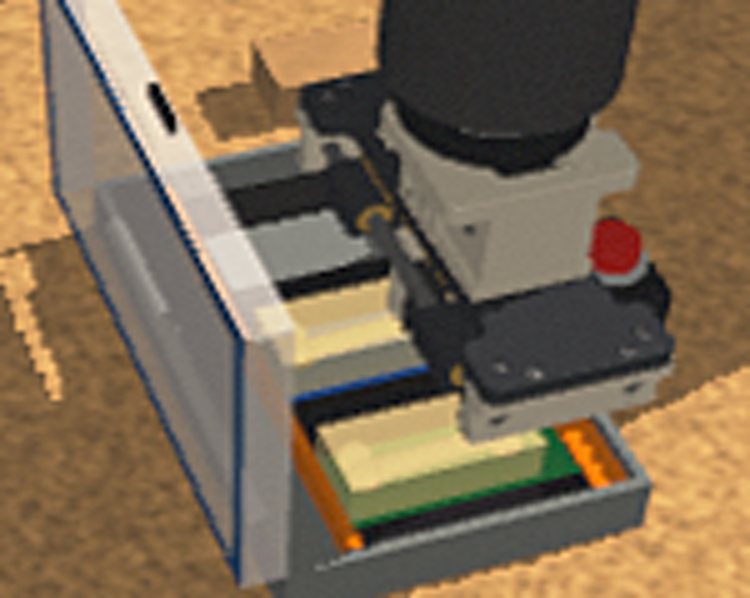

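The gripper is over green and roughly square to it, with clearance all round. I'll go down, watching the force.

```bash
python3 -m crank '[[[0,0,-0.02],[0,0,0],0.27],[[0,0,-0.015],[0,0,0],0.27],[[0,0,-0.015],[0,0,0],0.27],[[0,0,-0.008],[0,0,0],0.27],[[0,0,0],[0,0,0],0.27],[[0,0,0],[0,0,0],0.27]]'; python3 -m crank '[[[0,0,-0.004],[0,0,0],0.27],[[0,0,0],[0,0,0],0.27],[[0,0,0],[0,0,0],0.27]]' |grep -E "pos|force"; python3 -m crank '[[[0,0,-0.002],[0,0,0],0.27],[[0,0,0],[0,0,0],0.27],[[0,0,0],[0,0,0],0.27]]' |grep -E "pos|force"
```

```text
clock: 8.7
tool_pos: [0.5032, 0.2964, -0.0027]
orientation: [-180.0, -0.1, 3.8]
force: [-1.6, -0.0, 0.0]
opening: 0.0557
gripper_force: 0.0
tool_pos: [0.5028, 0.2961, -0.0074]
force: [-0.5, -0.1, -0.4]
gripper_force: 0.0
tool_pos: [0.5027, 0.2959, -0.0097]
force: [-0.4, -0.2, 0.4]
gripper_force: 0.0
```

```bash
python3 -m crank '[[[0,0,-0.002],[0,0,0],0.27],[[0,0,0],[0,0,0],0.27],[[0,0,0],[0,0,0],0]]' |grep -E "pos|force"; python3 -m crank '[[[0,0,0],[0,0,0],-1],[[0,0,0],[0,0,0],-1],[[0,0,0],[0,0,0],-1],[[0,0,0],[0,0,0],-1],[[0,0,0],[0,0,0],-1]]'
```

```text
tool_pos: [0.5027, 0.2959, -0.0117]
force: [-0.5, -0.4, -0.0]
gripper_force: 0.0
clock: 10.1
tool_pos: [0.5027, 0.2958, -0.0116]
orientation: [180.0, 0.0, 3.8]
force: [-0.5, -1.0, -0.0]
opening: 0.04
gripper_force: 30.0
```

```bash
python3 -m crank '[[[0,0,0.0027],[0.133,-2,0],-1],[[0,0,0.0026],[0.133,-2,0],-1],[[0,0,0],[0,0,0],-1],[[0,0,0],[0,0,0],-1]]'; python3 -m crank '[[[0,0,0.0026],[0.133,-2,0],-1],[[0,0,0.0026],[0.133,-2,0],-1],[[0,0,0],[0,0,0],-1],[[0,0,0],[0,0,0],-1]]'
```

```text
clock: 10.5
tool_pos: [0.5024, 0.2961, -0.0063]
orientation: [180.0, -4.0, 3.8]
force: [0.0, 0.3, -2.1]
opening: 0.0399
gripper_force: 30.0
clock: 10.9
tool_pos: [0.5033, 0.2966, -0.0008]
orientation: [-180.0, -8.0, 3.8]
force: [1.6, 0.3, -0.5]
opening: 0.04
gripper_force: 30.0
```

```bash
python3 -m crank '[[[0.0005,0,0.0027],[0.133,-2,0],-1],[[0.0005,0,0.0027],[0.133,-2,0],-1],[[0.0005,0,0.0026],[0.133,-2,0],-1],[[0.0005,0,0.0026],[0.133,-2,0],-1],[[0,0,0],[0,0,0],-1],[[0,0,0],[0,0,0],-1]]'
python3 - <<'E'
from h import *
q,e=snap('side','s5');D=cloud('side',e)*1000
h=cv2.cvtColor(q,cv2.COLOR_BGR2HSV)
g=(h[...,0]>45)&(h[...,0]<85)&(h[...,1]>90);g[:240]=0;g[:,:270]=0;g[:,370:]=0
P=D[g];a=np.radians(3.8);x=(P[:,0]-517)*np.cos(a)+(P[:,1]-216.5)*np.sin(a);y=-(P[:,0]-517)*np.sin(a)+(P[:,1]-216.5)*np.cos(a)
i=np.argsort(x)[::max(1,len(x)//14)];print(len(x));print(np.c_[x,y,P[:,2]][i].astype(int).tolist())
E
```

```text
clock: 11.5
tool_pos: [0.5063, 0.2938, 0.0093]
orientation: [179.9, -15.8, 3.7]
force: [0.2, -0.1, -1.3]
opening: 0.0396
gripper_force: 30.0
65
[[-4, 96, 29], [0, 96, 35], [4, 94, 33], [9, 95, 36], [16, 98, 43], [20, 97, 39], [28, 95, 36], [31, 48, 13], [33, 96, 41], [38, 89, 44], [38, 95, 44], [38, 79, 46], [39, 57, 47], [39, 71, 39], [39, 70, 46], [40, 90, 43], [323, 646, 835]]
```

```bash
python3 -m crank '[[[0.004,0.0003,0.0005],[0,0,0],-1],[[0.004,0.0003,0],[0,0,0],-1],[[0.004,0.0003,0],[0,0,0],-1],[[0.004,0.0003,0],[0,0,0],-1],[[0.004,0.0003,0],[0,0,0],-1],[[0,0,0],[0,0,0],-1],[[0,0,0],[0,0,0],-1]]'; python3 -m crank '[[[0,0,0.01],[0,0,0],-1],[[0,0,0.01],[0,0,0],-1],[[0,0,0.02],[0,0,0],-1],[[0,0,0],[0,0,0],-1],[[0,0,0],[0,0,0],-1]]'
```

```text
clock: 12.25
tool_pos: [0.5256, 0.297, 0.01]
orientation: [180.0, -15.9, 3.8]
force: [0.6, 0.0, -1.8]
opening: 0.0396
gripper_force: 30.0
clock: 12.75
tool_pos: [0.5256, 0.2976, 0.0503]
orientation: [-180.0, -16.0, 3.8]
force: [0.8, -0.7, -2.2]
opening: 0.0397
gripper_force: 30.0
```

```bash
python3 -m crank '[[[0,0,0.03],[0,0,0],-1],[[0,0,0.03],[0,0,0],-1],[[0,0,0.03],[0,0,0],-1],[[-0.005,-0.02,0],[-0.212,3.19,0],-1],[[-0.005,-0.02,0],[-0.212,3.19,0],-1],[[-0.005,-0.03,0],[-0.212,3.19,0],-1],[[-0.005,-0.03,0],[-0.212,3.19,0],-1],[[-0.005,-0.03,0],[-0.212,3.19,0],-1],[[0,0,0],[0,0,0],-1],[[0,0,0],[0,0,0],-1]]'; python3 -m crank '[[[0.003,-0.035,0],[0,0,-1.3],-1],[[0.003,-0.035,0],[0,0,-1.3],-1],[[0.003,-0.035,0],[0,0,-1.3],-1],[[0.003,-0.035,0],[0,0,-1.3],-1],[[0.003,-0.035,0],[0,0,-1.3],-1],[[0.003,-0.035,0],[0,0,-1.3],-1],[[0.003,-0.035,0],[0,0,-1.3],-1],[[0.002,-0.033,0],[0,0,-1.3],-1],[[0,-0.03,0],[0,0,0],-1],[[0,-0.02,0],[0,0,0],-1],[[0,0,0],[0,0,0],-1],[[0,0,0],[0,0,0],-1]]'
python3 -c "
from h import *
q,e=snap('side','s6');p,_=snap('top','t6')
cv2.imwrite('pics/c6.png',np.hstack([q[90:290,190:440],p[100:300,250:500]]))"
```

```text
clock: 13.75
tool_pos: [0.5008, 0.1655, 0.139]
orientation: [179.9, 0.1, 3.6]
force: [0.4, 0.4, -1.9]
opening: 0.0398
gripper_force: 30.0
clock: 14.95
tool_pos: [0.5233, -0.1608, 0.1394]
orientation: [179.9, 0.1, -6.7]
force: [-0.6, 1.4, -2.5]
opening: 0.0401
gripper_force: 30.0
```

View pics/c6.png

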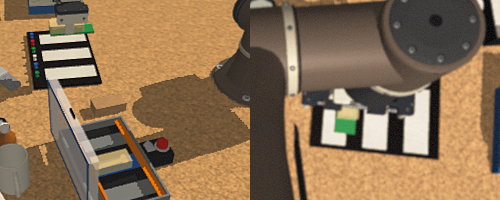

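```bash
python3 -m crank '[[[0.0005,0,-0.03],[0,0,0],-1],[[0,0,-0.03],[0,0,0],-1],[[0,0,-0.03],[0,0,0],-1],[[0,0,-0.03],[0,0,0],-1],[[0,0,-0.01],[0,0,0],-1],[[0,0,0],[0,0,0],-1],[[0,0,0],[0,0,0],-1],[[0,0,0],[0,0,0],-1]]'
python3 - <<'E'
from h import *
p,_=snap('top','t7');q,e=snap('side','s7');D=cloud('side',e)*1000
h=cv2.cvtColor(p,cv2.COLOR_BGR2HSV)
g=(h[...,0]>45)&(h[...,0]<85)&(h[...,1]>90);g[:190]=0;g[:,:300]=0;g[:,380:]=0
print('tongue top, z~.03',rect('top',g,.03))
cv2.imwrite('pics/c7.png',np.hstack([cv2.resize(q[90:200,190:320],None,fx=3,fy=3),cv2.resize(p[150:260,300:430],None,fx=3,fy=3)]))
E
```

```text
clock: 15.85
tool_pos: [0.5255, -0.1607, 0.0117]
orientation: [180.0, -0.1, -6.6]
force: [-0.7, 0.6, -2.0]
opening: 0.0399
gripper_force: 30.0
tongue top, z~.03 [ 470.1 -152.    37.7   26.1   81.7]
```

View pics/c7.png

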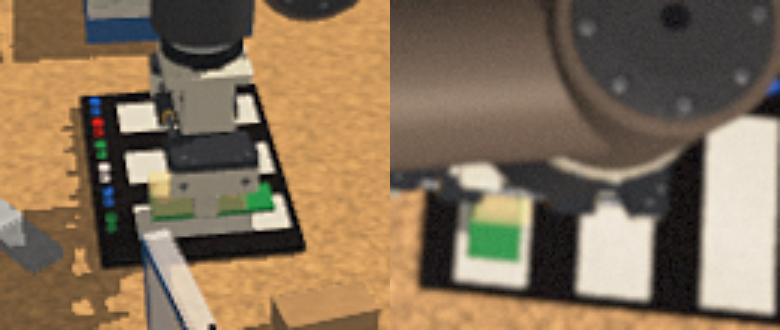

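```bash
python3 -m crank '[[[-0.002,-0.002,-0.01],[0,0,0],-1],[[0,0,-0.004],[0,0,0],-1],[[0,0,0],[0,0,0],-1],[[0,0,0],[0,0,0],-1]]'|grep -E "pos|force:"; python3 -m crank '[[[0,0,-0.002],[0,0,0],-1],[[0,0,0],[0,0,0],-1],[[0,0,0],[0,0,0],-1]]'|grep -E "pos|force:";python3 -m crank '[[[0,0,-0.001],[0,0,0],-1],[[0,0,0],[0,0,0],-1],[[0,0,0],[0,0,0],-1]]'|grep -E "pos|force:"
```

```text
tool_pos: [0.5219, -0.1629, -0.0042]
force: [-0.6, 0.0, -1.4]
gripper_force: 30.0
tool_pos: [0.5225, -0.1629, -0.0056]
force: [-1.1, -0.5, 2.2]
gripper_force: 30.0
tool_pos: [0.5225, -0.1629, -0.0056]
force: [-4.1, 2.1, 13.3]
gripper_force: 30.0
```

```bash
python3 -m crank '[[[0,0,0.001],[0,0,0],-1],[[0,0,0],[0,0,0],0.1],[[0,0,0],[0,0,0],0.27],[[0,0,0],[0,0,0],0.27],[[0,0,0],[0,0,0],0.27],[[0,0,0],[0,0,0],0.27],[[0,0,0.02],[0,0,0],0.27],[[0,0,0.04],[0,0,0],0.27],[[0,0,0.04],[0,0,0],0.27],[[0,0,0.04],[0,0,0],0.27],[[-0.005,0.03,0.03],[0,0,1.3],0.27],[[-0.005,0.04,0.02],[0,0,1.3],0.27]]'; python3 -m crank '[[[0,0.045,0],[0,0,1.3],0.27],[[0,0.045,0],[0,0,1.3],0.27],[[0,0.045,0],[0,0,1.3],0.27],[[0,0.045,0],[0,0,1.3],0.27],[[0,0.045,0],[0,0,1.3],0.27],[[0,0.045,0],[0,0,1.3],0.27],[[0,0.03,0],[0,0,0],0.27],[[0,0,0],[0,0,0],0.27],[[0,0,0],[0,0,0],0.27]]'
python3 - <<'E'
from h import *
p,_=snap('top','t8');q,e=snap('side','s8')
h=cv2.cvtColor(p,cv2.COLOR_BGR2HSV)
m=((h[...,0]>18)&(h[...,0]<32)&(h[...,1]>40)&(h[...,2]>130)).astype(np.uint8);m[:170]=0;m[253:]=0;m[:,:128]=0;
m[:,190:318]=0;m[:,445:]=0
k,l,s,c=cv2.connectedComponentsWithStats(m)
for i in range(1,k):
    if s[i,4]>150: print(rect('top',l==i,.036 if s[i,0]<300 else .042),s[i])
cv2.imwrite('pics/c8.png',p[90:290,90:450])
E
```

```text
clock: 18.15
tool_pos: [0.5127, -0.0931, 0.1866]
orientation: [180.0, -0.1, -4.1]
force: [-0.2, 1.1, -0.9]
opening: 0.0556
gripper_force: 0.0
clock: 19.05
tool_pos: [0.5117, 0.2078, 0.1837]
orientation: [179.9, 0.1, 3.9]
force: [0.4, -0.0, 0.3]
opening: 0.0559
gripper_force: 0.0
[ 524.  -161.7   42.1   99.5   84. ] [328 184  21  45 730]
[486.6 214.9  37.   37.1   1.5] [166 216  17  17 243]
```

View pics/c8.png

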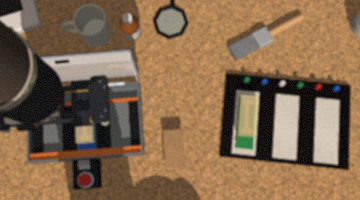

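Green is on its mat at (crop 245,122) with pale margin on every side, and blue is unmoved. Next I'll fetch blue the same way.

```bash
python3 -m crank '[[[-0.004,0.0078,-0.02],[0,0,0],0.27],[[0,0,-0.04],[0,0,0],0.27],[[0,0,-0.04],[0,0,0],0.27],[[0,0,-0.03],[0,0,0],0.27],[[0,0,0],[0,0,0],0.27],[[0,0,0],[0,0,0],0.27],[[0,0,0],[0,0,0],0.27]]'
```

```text
clock: 19.85
tool_pos: [0.5094, 0.2154, 0.0561]
orientation: [-180.0, -0.1, 3.8]
force: [0.1, 0.3, 0.4]
opening: 0.0556
gripper_force: 0.0
```

```bash
python3 -m crank '[[[-0.001,0,-0.025],[0,0,0],0.27],[[0,0,-0.02],[0,0,0],0.27],[[0,0,-0.015],[0,0,0],0.27],[[0,0,0],[0,0,0],0.27],[[0,0,0],[0,0,0],0.27]]'; python3 -m crank '[[[0,0,-0.004],[0,0,0],0.27],[[0,0,-0.003],[0,0,0],0.27],[[0,0,0],[0,0,0],0.27],[[0,0,0],[0,0,0],0]]'; python3 -m crank '[[[0,0,0],[0,0,0],-1],[[0,0,0],[0,0,0],-1],[[0,0,0],[0,0,0],-1],[[0,0,0],[0,0,0],-1],[[0,0,0],[0,0,0],-1]]'
```

```text
clock: 20.35
tool_pos: [0.508, 0.2156, -0.0044]
orientation: [-180.0, -0.0, 3.8]
force: [0.3, 0.2, 0.4]
opening: 0.0561
gripper_force: 0.0
clock: 20.75
tool_pos: [0.5072, 0.215, -0.0127]
orientation: [180.0, 0.1, 3.8]
force: [0.1, 0.3, 0.2]
opening: 0.0514
gripper_force: 0.0
clock: 21.25
tool_pos: [0.5071, 0.2149, -0.0128]
orientation: [180.0, 0.1, 3.8]
force: [-0.2, -1.2, 2.4]
opening: 0.0397
gripper_force: 30.0
```

Gripped. I'll repeat the tilt, draw and lift, with checks.

```bash
python3 -m crank '[[[0,0,0.0027],[0.133,-2,0],-1],[[0,0,0.0026],[0.133,-2,0],-1],[[0,0,0.0026],[0.133,-2,0],-1],[[0,0,0.0026],[0.133,-2,0],-1],[[0,0,0],[0,0,0],-1],[[0,0,0],[0,0,0],-1]]'; python3 -m crank '[[[0.0005,0,0.0027],[0.133,-2,0],-1],[[0.0005,0,0.0027],[0.133,-2,0],-1],[[0.0005,0,0.0026],[0.133,-2,0],-1],[[0.0005,0,0.0026],[0.133,-2,0],-1],[[0,0,0],[0,0,0],-1],[[0,0,0],[0,0,0],-1]]'
```

```text
clock: 21.85
tool_pos: [0.5068, 0.2149, -0.0025]
orientation: [180.0, -7.9, 3.8]
force: [-0.1, -0.8, -1.8]
opening: 0.0396
gripper_force: 30.0
clock: 22.45
tool_pos: [0.5143, 0.2121, 0.0094]
orientation: [179.8, -15.5, 3.6]
force: [0.7, 0.1, -2.3]
opening: 0.04
gripper_force: 30.0
```

```bash
python3 -m crank '[[[0,0,0.001],[0,0,0],-1],[[0,0,0],[0,0,0],-1]]'; python3 -m crank '[[[0.004,0.0003,0.0005],[0,0,0],-1],[[0.004,0.0003,0],[0,0,0],-1],[[0.004,0.0003,0],[0,0,0],-1],[[0.004,0.0003,0],[0,0,0],-1],[[0.004,0.0003,0],[0,0,0],-1],[[0,0,0],[0,0,0],-1],[[0,0,0],[0,0,0],-1]]'; python3 -m crank '[[[0,0,0.01],[0,0,0],-1],[[0,0,0.01],[0,0,0],-1],[[0,0,0.02],[0,0,0],-1],[[0,0,0],[0,0,0],-1],[[0,0,0],[0,0,0],-1]]'
```

```text
clock: 22.65
tool_pos: [0.514, 0.214, 0.0105]
orientation: [179.9, -15.5, 3.7]
force: [0.2, -0.2, -1.9]
opening: 0.0393
gripper_force: 30.0
clock: 23.35
tool_pos: [0.5333, 0.215, 0.0107]
orientation: [179.8, -15.5, 3.7]
force: [-0.2, -0.7, -1.5]
opening: 0.0401
gripper_force: 30.0
clock: 23.85
tool_pos: [0.5333, 0.2155, 0.0511]
orientation: [179.9, -15.5, 3.7]
force: [-0.2, 0.0, -2.2]
opening: 0.0406
gripper_force: 30.0
```

```bash
python3 -m crank '[[[0,0,0.03],[0,0,0],-1],[[0,0,0.03],[0,0,0],-1],[[0,0,0.03],[0,0,0],-1],[[-0.005,-0.02,0],[-0.206,3.1,0],-1],[[-0.005,-0.02,0],[-0.206,3.1,0],-1],[[-0.005,-0.03,0],[-0.206,3.1,0],-1],[[-0.005,-0.03,0],[-0.206,3.1,0],-1],[[-0.005,-0.03,0],[-0.206,3.1,0],-1],[[0,0,0],[0,0,0],-1],[[0,0,0],[0,0,0],-1]]'; python3 -m crank '[[[0.001,-0.04,0],[0,0,-1.3],-1],[[0.001,-0.04,0],[0,0,-1.3],-1],[[0.001,-0.04,0],[0,0,-1.3],-1],[[0.001,-0.04,0],[0,0,-1.3],-1],[[0,-0.04,0],[0,0,-1.3],-1],[[0,-0.04,0],[0,0,-1.3],-1],[[0,-0.04,0],[0,0,-1.3],-1],[[0,-0.04,0],[0,0,-1.2],-1],[[0,-0.02,0],[0,0,0],-1],[[0,0,0],[0,0,0],-1],[[0,0,0],[0,0,0],-1],[[0,0,0],[0,0,0],-1]]'
python3 - <<'E'
from h import *
p,_=snap('top','t9');q,e=snap('side','s9')
cv2.imwrite('pics/c9.png',np.hstack([cv2.resize(q[90:200,190:320],None,fx=3,fy=3),cv2.resize(p[150:260,300:430],None,fx=3,fy=3)]))
E
```

```text
clock: 24.85
tool_pos: [0.5083, 0.0835, 0.1397]
orientation: [179.7, 0.1, 3.6]
force: [0.1, -0.3, -1.5]
opening: 0.0395
gripper_force: 30.0
clock: 26.05
tool_pos: [0.5122, -0.254, 0.1405]
orientation: [179.8, 0.1, -6.5]
force: [-0.0, 0.6, -2.0]
opening: 0.0397
gripper_force: 30.0
```

```bash
python3 -m crank '[[[0,0,-0.03],[0.2,0,0],-1],[[0,0,-0.03],[0,0,0],-1],[[0,0,-0.03],[0,0,0],-1],[[0,0,-0.03],[0,0,0],-1],[[0,0,-0.01],[0,0,0],-1],[[0,0,0],[0,0,0],-1],[[0,0,0],[0,0,0],-1],[[0,0,0],[0,0,0],-1]]'
python3 - <<'E'
from h import *
p,_=snap('top','t10')
h=cv2.cvtColor(p,cv2.COLOR_BGR2HSV)
for n,lo,hi in(('g',45,85),('b',105,130)):
    g=(h[...,0]>lo)&(h[...,0]<hi)&(h[...,1]>90)&(h[...,2]>50);g[:190]=0;g[252:]=0;g[:,:300]=0;g[:,420:]=0
    print(n,rect('top',g,.03 if n=='b' else .018),g.sum())
E
```

```text
clock: 26.95
tool_pos: [0.5137, -0.255, 0.0126]
orientation: [180.0, -0.1, -6.5]
force: [-0.9, -0.8, -1.5]
opening: 0.0398
gripper_force: 30.0Traceback (most recent call last):
  File "<stdin>", line 6, in <module>
  File "h.py", line 21, in rect
    c=max(cv2.findContours(mask.astype(np.uint8),0,2)[0],key=cv2.contourArea)[:,0,:]
      ~~~^^^^^^^^^^^^^^^^^^^^^^^^^^^^^^^^^^^^^^^^^^^^^^^^^^^^^^^^^^^^^^^^^^^^
ValueError: max() iterable argument is empty
```

Run:
```python
from h import *
p=cv2.imread('pics/t10.png');q,e=snap('side','s10')
cv2.imwrite('pics/c10.png',np.hstack([cv2.resize(q[90:200,190:320],None,fx=3,fy=3),cv2.resize(p[150:260,300:430],None,fx=3,fy=3)]))
```

```text
(no output)
```

View pics/c10.png

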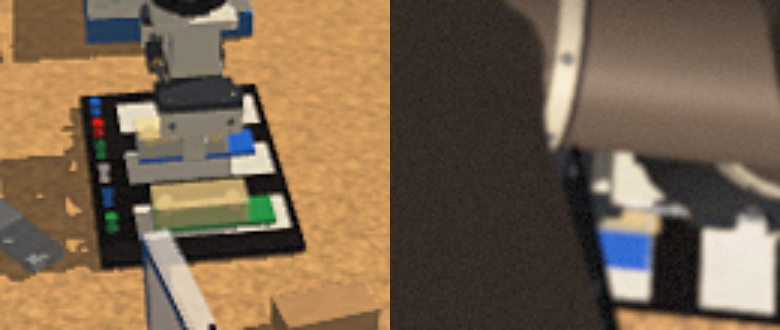

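Run:
```python
from h import *
P=np.array([ray('top',386.7,239.5,.035)[:2],ray('top',386.7,227,.035)[:2]])*1000
a=np.radians(-6.5);R=np.array([[np.cos(a),-np.sin(a)],[np.sin(a),np.cos(a)]])
for p in P: print(p,'in mat b frame',R.T@(p-[502.3,-253.1]))
```

```text
[ 446.27517979 -268.73092611] in mat b frame [-53.89521351 -21.87263796]
[ 474.44366532 -270.61706945] in mat b frame [-25.69428158 -20.55789381]
```

```bash
python3 -m crank '[[[-0.005,0.001,-0.01],[0,0,0],-1],[[0,0,-0.005],[0,0,0],-1],[[0,0,-0.002],[0,0,0],-1],[[0,0,0],[0,0,0],-1],[[0,0,0],[0,0,0],-1]]'|grep -E "pos|force:"; python3 -m crank '[[[0,0,-0.0015],[0,0,0],-1],[[0,0,0],[0,0,0],-1],[[0,0,0],[0,0,0],-1]]'|grep -E "pos|force:"
```

```text
tool_pos: [0.5073, -0.254, -0.0063]
force: [-0.4, 0.1, -1.6]
gripper_force: 30.0
tool_pos: [0.5076, -0.254, -0.0068]
force: [-2.8, 2.5, 6.8]
gripper_force: 30.0
```

```bash
python3 -m crank '[[[0,0,0.0005],[0,0,0],-1],[[0,0,0],[0,0,0],0.1],[[0,0,0],[0,0,0],0.27],[[0,0,0],[0,0,0],0.27],[[0,0,0],[0,0,0],0.27],[[0,0,0],[0,0,0],0.27],[[0,0,0.02],[0,0,0],0.27],[[0,0,0.045],[0,0,0],0.27],[[0,0,0.045],[0,0,0],0],[[0,0,0.045],[0,0,0],-1],[[0,0,0.045],[0,0,0],-1],[[0,0,0.046],[0,0,0],-1]]'; python3 -m crank '[[[0.012,0.04,0],[0,0,0.9],-1],[[0.012,0.04,0],[0,0,0.9],-1],[[0.012,0.04,0],[0,0,0.9],-1],[[0.012,0.04,0],[0,0,0.9],-1],[[0.012,0.04,0],[0,0,0.9],-1],[[0.012,0.04,0],[0,0,0.9],-1],[[0.012,0.04,0],[0,0,0.9],-1],[[0.012,0.04,0],[0,0,0.9],-1],[[0.012,0.04,0],[0,0,0.9],-1],[[0,0,0],[0,0,0],-1],[[0,0,0],[0,0,0],-1]]'
python3 - <<'E'
from h import *
p,_=snap('top','t11');q,e=snap('side','s11')
cv2.imwrite('pics/c11.png',np.hstack([cv2.resize(q[90:270,190:330],None,fx=2.5,fy=2.5),cv2.resize(p[130:270,300:450],None,fx=2.5,fy=3.2143)[:450]]))
E
```

```text
clock: 29.05
tool_pos: [0.5068, -0.2538, 0.2408]
orientation: [180.0, 0.1, -6.6]
force: [1.4, -0.2, -0.6]
opening: 0.0291
gripper_force: 0.0
clock: 30.15
tool_pos: [0.6151, 0.107, 0.2382]
orientation: [180.0, 0.1, 1.6]
force: [-0.5, -0.3, 0.1]
opening: 0.0005
gripper_force: 0.0
```

View pics/c11.png

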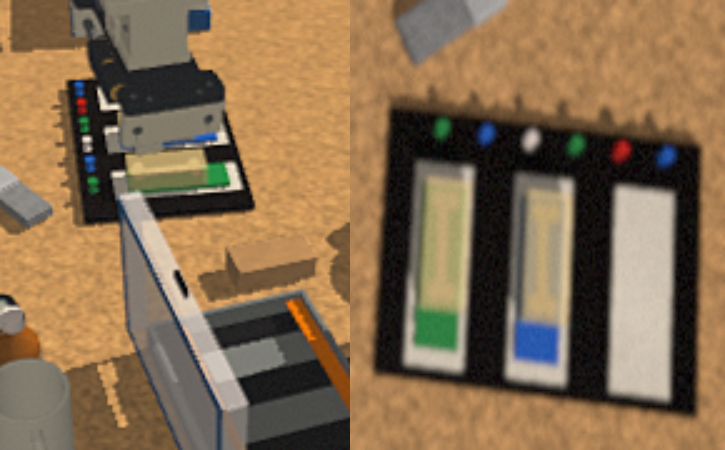

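Both specimens lie inside their mats: green's tongue at crop (436,330) and blue's at (536,344), each with margins. The case is empty, so I'll go behind the lid to shut it.

```bash
python3 -m crank '[[[0.0125,0.04,0],[0,0,0.8],-1],[[0.0125,0.04,0],[0,0,0.8],-1],[[0.012,0.0385,0],[0,0,0.6],-1],[[0,0,0],[0,0,0],-1],[[0,0,-0.025],[0,0,0],-1],[[0,0,-0.025],[0,0,0],-1],[[0,0,-0.022],[0,0,0],-1],[[0,0,0],[0,0,0],-1],[[0,0,0],[0,0,0],-1]]'
python3 - <<'E'
import numpy as np
a=np.radians(3.8)
for f in (91.7,80,70,60,50,40,30,20,10,5,0):
    p=np.radians(f);x=85-155*np.cos(p)+20*np.sin(p)+10;z=34+155*np.sin(p)+20*np.cos(p)
    print(f,np.round([517+x*np.cos(a),216.5+x*np.sin(a),z-26],1))
E
```

```text
clock: 31.15
tool_pos: [0.6526, 0.2233, 0.1676]
orientation: [180.0, 0.1, 3.7]
force: [-0.6, 0.5, 0.5]
opening: 0.0003
gripper_force: 0.0
91.7 [636.3 224.4 162.3]
80 [604.6 222.3 164.1]
70 [577.6 220.5 160.5]
60 [551.7 218.8 152.2]
50 [527.7 217.2 139.6]
40 [506.1 215.8 123. ]
30 [487.8 214.6 102.8]
20 [473.3 213.6  79.8]
10 [462.9 212.9  54.6]
5 [459.5 212.7  41.4]
0 [457.1 212.5  28. ]
```

```bash
python3 -m crank '[[[-0.012,-0.0005,-0.001],[0,0,0],-1],[[-0.012,0,-0.001],[0,0,0],-1],[[-0.012,0,-0.001],[0,0,0],-1],[[-0.012,-0.0005,0],[0,0,0],-1],[[-0.0135,-0.001,-0.0018],[0,0,0],-1],[[-0.0135,-0.001,-0.0018],[0,0,0],-1],[[-0.013,-0.001,-0.004],[0,0,0],-1],[[-0.013,-0.001,-0.0043],[0,0,0],-1],[[-0.012,-0.001,-0.006],[0,0,0],-1],[[-0.012,-0.001,-0.0066],[0,0,0],-1],[[0,0,0],[0,0,0],-1],[[0,0,0],[0,0,0],-1]]'
```

```text
clock: 32.35
tool_pos: [0.5272, 0.2178, 0.1401]
orientation: [-180.0, 0.0, 3.8]
force: [0.6, 0.4, 1.6]
opening: 0.0005
gripper_force: 0.4
```

```bash
python3 -m crank '[[[-0.011,-0.001,-0.008],[0,0,0],-1],[[-0.0106,-0.001,-0.0086],[0,0,0],-1],[[-0.0095,-0.0006,-0.01],[0,0,0],-1],[[-0.0088,-0.0006,-0.0102],[0,0,0],-1],[[-0.0075,-0.0005,-0.0113],[0,0,0],-1],[[-0.007,-0.0005,-0.0117],[0,0,0],-1],[[-0.0055,-0.0004,-0.0125],[0,0,0],-1],[[-0.005,-0.0003,-0.0127],[0,0,0],-1],[[0,0,0],[0,0,0],-1],[[0,0,0],[0,0,0],-1]]'; python3 -m crank '[[[-0.002,0,-0.006],[0,0,0],-1],[[-0.0015,0,-0.006],[0,0,0],-1],[[-0.001,0,-0.004],[0,0,0],-1],[[0,0,0],[0,0,0],-1],[[0,0,0],[0,0,0],-1]]'
```

```text
clock: 33.35
tool_pos: [0.4628, 0.2128, 0.0548]
orientation: [180.0, 0.1, 3.8]
force: [-0.1, -0.1, 1.5]
opening: 0.0003
gripper_force: 0.5
clock: 33.85
tool_pos: [0.458, 0.2128, 0.0384]
orientation: [180.0, 0.1, 3.8]
force: [0.6, 1.3, 0.3]
opening: 0.0003
gripper_force: 0.5
```

Next, the last 10 mm over the catch, watching the force.

```bash
python3 -m crank '[[[0,0,-0.004],[0,0,0],-1],[[0,0,0],[0,0,0],-1],[[0,0,0],[0,0,0],-1]]'|grep -E "pos|force:"; python3 -m crank '[[[0,0,-0.003],[0,0,0],-1],[[0,0,0],[0,0,0],-1],[[0,0,0],[0,0,0],-1]]'|grep -E "pos|force:"; python3 -m crank '[[[0,0,-0.002],[0,0,0],-1],[[0,0,0],[0,0,0],-1],[[0,0,0],[0,0,0],-1]]'|grep -E "pos|force:"; python3 -m crank '[[[0,0,-0.002],[0,0,0],-1],[[0,0,0],[0,0,0],-1],[[0,0,0],[0,0,0],-1]]'|grep -E "pos|force:"
```

```text
tool_pos: [0.4575, 0.2128, 0.0346]
force: [-3.3, 0.7, 5.8]
gripper_force: 2.9
tool_pos: [0.4576, 0.2124, 0.0311]
force: [-0.3, 0.0, 0.4]
gripper_force: 0.0
tool_pos: [0.4578, 0.2126, 0.0292]
force: [-0.3, 0.6, 0.1]
gripper_force: 0.0
tool_pos: [0.4579, 0.2127, 0.0274]
force: [0.2, 0.0, 1.5]
gripper_force: 0.5
```

```bash
python3 -m crank '[[[0,0,-0.001],[0,0,0],-1],[[0,0,0],[0,0,0],-1],[[0,0,0.02],[0,0,0],-1],[[0,0,0.05],[0,0,0],-1],[[0,0,0.05],[0,0,0],-1],[[-0.03,0.04,0.04],[0,0,0],-1],[[-0.03,0.05,0.02],[0,0,0],-1],[[-0.03,0.05,0],[0,0,0],-1],[[-0.03,0.05,0],[0,0,0],-1],[[-0.03,0.05,0],[0,0,0],-1],[[-0.03,0.05,0],[0,0,0],-1],[[0,0,0],[0,0,0],-1]]'; python3 -m crank '[[[-0.02,0.05,0],[0,0,0],-1],[[-0.02,0.05,0],[0,0,0],-1],[[0,0,0],[0,0,0],-1],[[0,0,0],[0,0,0],-1],[[0,0,0],[0,0,0],-1]]'
python3 - <<'E'
from h import *
p,d=snap('top','t12');q,e=snap('side','s12');C=cloud('top',d)
a=np.radians(3.8)
for x,y in((-80,-60),(-80,60),(0,60),(70,0)):
    u,v=proj('top',[.517+(x*np.cos(a)-y*np.sin(a))/1e3,.2165+(x*np.sin(a)+y*np.cos(a))/1e3,.054]).astype(int);print(np.round(C[v,u],3))
cv2.imwrite('pics/c12.png',np.hstack([p[90:290,90:450],q[90:290,200:440]]))
h=cv2.cvtColor(p,cv2.COLOR_BGR2HSV)
for n,lo,hi in(('g',45,85),('b',105,130)):
    g=(h[...,0]>lo)&(h[...,0]<hi)&(h[...,1]>90)&(h[...,2]>50);g[:200]=0;g[252:]=0;g[:,:315]=0;g[:,420:]=0
    print(n,rect('top',g,.018))
E
```

```text
clock: 36.25
tool_pos: [0.3046, 0.4602, 0.1933]
orientation: [-180.0, 0.1, 4.0]
force: [0.4, -0.6, -0.3]
opening: 0.0008
gripper_force: 0.0
clock: 36.75
tool_pos: [0.2702, 0.548, 0.1935]
orientation: [179.9, 0.1, 3.7]
force: [0.5, -0.2, 0.5]
opening: 0.0001
gripper_force: 0.0
[0.441 0.153 0.059]
[0.434 0.271 0.057]
[0.515 0.278 0.054]
[0.589 0.223 0.054]
g [ 466.7 -153.3   37.7   26.    81.7]
b [ 455.5 -245.    36.6   27.    86.3]
```

View pics/c12.png

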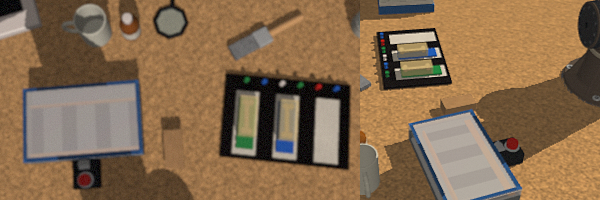

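Run:
```python
from h import *
from plant import close_job
p=cv2.imread('pics/t12.png');h=cv2.cvtColor(p,cv2.COLOR_BGR2HSV)
m=((h[...,0]>18)&(h[...,0]<34)&(h[...,1]>45)&(h[...,2]>110)).astype(np.uint8);m[:178]=0;m[240:]=0
r=[]
for a,b in((322,350),(360,394)):
    g=m.copy();g[:,:a]=0;g[:,b:]=0
    w=rect('top',g,.042);r.append(w);print(w)
if all(abs(w[4]-83.4)<4 or abs(w[4]+6.6)<4 for w in r): print(close_job())
```

```text
[ 524.5 -162.1   43.3   96.5   84. ]
[ 515.2 -253.3   41.5   97.    83.5]
the job is handed in; nothing more can be done
None
```

The job is handed in: the lid sprang open on the button press, the green and blue specimens (the only two in the case) lie face up and straight on mats c and b, and the empty case is shut and latched, with no bystander moved as far as the pictures show.

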